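Stand the orange note board upright

TASK

The boards of two desk note stands are tipped forward over their feet. Fold the orange board up and back about its hinge until it stands upright, and let go of it so that it stays there. Leave the green board as it is.

Things in the scene. Friction and masses are not known exactly. Their poses are not given: they have to be found in the camera images.
- orange_leaf (a joint): Hinge angle of the orange board, in rad: 0 = upright (square to the desk), positive = tipped forward over the front of its foot (the side nearer the robot); range -0.6 to 1.3. Starts between 0.45 and 0.8. A stiff friction hinge: the board stays at whatever angle it is left, and some 1 to 3 N at its top edge turns it.
- orange_top (a point): Middle of the top edge of the orange plastic board, on its mid-thickness. The board is 80 mm wide, 8 mm thick and reaches 85 mm from its hinge axis to this edge. The point's axes turn with the board: x out of its back face, y along the top edge, z from the hinge to the top edge. A ledge for note cards, 19 mm deep, runs along the foot of its front face, 18 to 28 mm from the hinge.
- orange_holder: The black foot that carries the orange board: a plate 120 x 94 x 14 mm, fixed to the desk, with two yoke arms that rise to 116 mm at the ends of the hinge and a cross bar between them up to 86 mm. Origin at the centre of the plate's underside, on the desk; x points to its back (away from the side over which the board is tipped), y along the hinge, z up. The hinge axis runs along y straight above the origin, at z = 105 mm.
- green_top (a point): Middle of the top edge of the green board on the other stand, which is the same in every size and way of working, and is also tipped forward. Not to be turned.

How it is judged:
By the outcome, as a careful person would: the job done as asked, in the order asked, and still so for the second after the job is handed in, with the robot touching nothing.
It also fails if it takes over 32 s, if anything falls off the work surface, if the arm or the gripper's body presses on something with over 40 N, if the wrist force passes 120 N, or if a joint passes its speed limit or range.

ROBOT

A 7-joint arm with a two-finger parallel gripper is mounted at the origin on the work surface; the furniture and walls round the work are solid. World frame = base frame: x ahead of the robot, y to its left, z up, the work surface at z = 0. Lengths are in m, angles in rad, forces in N, time in s.
With the tool pointing down it reaches from about 0.425 to 0.925 m from the base axis. Payload 6.8 kg.
Tool frame: the origin (TCP) lies on the mounting face of the last link; the fingertips stand 173 mm ahead of it and the grasp point (between the pads) lies 155 mm ahead of it; z points along the fingers, y is the line along which they close (so a half turn about z gives the same grasp; the last joint's range is limited). The gripper opens to 85 mm and grips with 20 to 120 N. Pads are 22 mm wide; open, the fingers measure 114 mm over their backs; the gripper's body (76 mm by 85 mm) begins 54 mm behind the grasp point. The pads swing forward as they close: fully open they stand 13 mm farther back than shut.
Start: joints at [1.225, 0.477, 0.022, 1.555, -0.011, 1.109, -0.083], TCP at [0.159, -0.656, 0.405] pointing down, gripper open.
Joint ranges: [-2.96, 2.96], [-0.34, 2.1], [-1.41, 1.46], [0.24, 2.44], [-1.37, 4.51], [0.17, 1.92], [-2.96, 2.96]. Speed limits (rad/s): [2.39, 2.39, 3.14, 3.14, 3.14, 3.14, 3.14].

INTERFACE

Orientations are given as a unit quaternion [w, x, y, z].
In Python, from station import bot gives the robot as it stands. The module is installed in compiled form; this text tells all that it offers.
- The arm moves only by the shell command python3 -m pendant 'ROWS' [FORCE]. ROWS is JSON, a list of rows, each a list of 5 numbers: the finger opening in m, from 0 to 0.0854, then the shift along the tool's x, y, z in m, then the turn about the tool's z in degrees. In form: [[jaw, x, y, z, yaw], ...]. A call has 1 to 12 rows; each row shifts and turns the commanded pose from where the row before left it, along the tool's axes as they then stand; what a row does not reach is not made up. A row lasts 1/12 s, in which the tool goes at most 41.7 mm and 7.16 degrees, less where a joint would pass 70% of its speed; a pose out of reach is approached as far as the arm can. A call with a gripper value outside its range is refused whole. The fingers move at their own pace and stop on an object; FORCE is the grip in N (left out, the last holds). Time passes only in rows, so rows that do not move let the fingers close. It gives the time, the measured TCP pose, the force, the opening and the grip force at its end, in the units of the state.
- bot.get_obs(): the state, without advancing time (a new reading comes with each control period).
- bot.read_camera(name): name is "side" or "top"; returns (picture, depth): 384x512x3 uint8, blue, green, red; 384x512 float32, m along the optical axis (not along the pixel's ray), 0 where there is no reading.
- bot.camera_model(name): a dict with "intrinsics" (3x3 intrinsics, pixels), "R" (3x3) and "t" (3): a world point X has camera coordinates R X + t. Camera axes: x right, y down, z forward; pixel columns grow to the right and rows downward; lengths in m; the calibration is good to about 2 mm. A picture is of the moment at which its call begins. camera_model takes no time and is no camera call.
- bot.hand_in(): hands the job in; it is judged then, once.
Trained networks look in the newest picture that a camera, given by its name, has taken for a name from the list of things; names that differ only in an ending like _2 or _b are one class to them, and where a whole thing is asked for, a point or a joint stands for the part that bears it (a point fixed in the world has none). Each returns a list of dicts, best first, with "score" (0 to 1); they miss things now and then, are a little off and sometimes report something else, mostly with a low value. They report only what shows in the picture. A call takes as long as a camera call.
- bot.boxes_of(name, camera): "at" ([column, row] in pixels, amid what is visible of it).
- bot.trace(name, camera): "mask" (384x512 bool, what is visible of it) and "at" ([column, row] in pixels, amid what is visible of it).
- bot.pinpoint(name, camera): "at" ([column, row] in pixels: a listed point, or the origin of a listed thing).
The state is a dict: "t": time; "q": joint angles; "joint_vel": joint speeds; "joint_torque": joint torques, N m; "eef_pos": TCP position; "tool_rot": TCP orientation; "contact_force": force on the tool from outside, world axes, zero at the start; "torque": the same for the moment, N m; "gripper_width": opening from 0.0 (shut) to 1.0 (fully open); "grasp_force": force on a finger pad.
Only numpy, scipy, OpenCV 4.12 (cv2) and the standard library are available. Lean on these libraries where they do the work, as an engineer would, in place of code of your own. Each camera call takes 0.05 s, during which the arm holds its last target. There are 200 camera calls.

## Working session

There is one attempt and no reset: what is moved stays moved. The work goes in short steps, Python scripts to look and compute and a shell command to move; the robot and the scene stay as the last step left them, time stands still between calls to the robot, and variables do not carry over. Pictures are saved under pics/ and viewed, at most 10 in all, crops included, and the job is handed in when it is done.

```bash
mkdir -p pics
cat > h.py <<'E'
import numpy as np, cv2
from station import bot
def world(cam,uv,d):
    m=bot.camera_model(cam);K=np.array(m["intrinsics"]);R=np.array(m["R"]);t=np.array(m["t"])
    p=np.linalg.inv(K)@np.array([uv[0],uv[1],1.])*d
    return R.T@(p-t)
def cloud(cam,mask,depth):
    v,u=np.nonzero(mask&(depth>0));d=depth[v,u]
    m=bot.camera_model(cam);K=np.array(m["intrinsics"]);R=np.array(m["R"]);t=np.array(m["t"])
    p=np.linalg.inv(K)@np.vstack([u,v,np.ones(len(u))])*d
    return (R.T@(p-t[:,None])).T
E
python3 - <<'E'
from h import *
ims=[]
for c in("top","side"):
    im,d=bot.read_camera(c);ims.append(im)
    for n in("orange_leaf","orange_holder","green_top"):
        for r in bot.trace(n,c)[:2]:
            P=cloud(c,r["mask"],d)
            print(c,n,round(r["score"],2),r["at"],len(P),np.round(np.percentile(P,[2,50,98],axis=0),3).tolist() if len(P) else "")
    for n in("orange_top","orange_holder","green_top"):
        for r in bot.pinpoint(n,c)[:2]:
            a=r["at"];dd=d[int(a[1]),int(a[0])];print(c,"pt",n,round(r["score"],2),a,np.round(world(c,a,dd),3))
cv2.imwrite("pics/a.png",cv2.resize(np.hstack(ims),(800,300)))
cv2.imwrite("pics/top.png",ims[0]);cv2.imwrite("pics/side.png",ims[1])
E
```

```text
top orange_leaf 0.87 [227.5, 185.3] 568 [[0.478, 0.108, 0.108], [0.503, 0.145, 0.151], [0.531, 0.181, 0.179]]
top orange_holder 0.91 [232.6, 179.7] 1693 [[0.464, 0.099, 0.001], [0.514, 0.147, 0.015], [0.585, 0.204, 0.178]]
top green_top 0.91 [356.5, 196.0] 770 [[0.442, -0.195, 0.107], [0.467, -0.158, 0.148], [0.495, -0.12, 0.177]]
top pt orange_top 0.63 [229.0, 189.6] [0.49  0.137 0.172]
top pt orange_top 0.42 [230.8, 179.0] [0.517 0.137 0.13 ]
top pt orange_holder 0.8 [230.3, 178.8] [0.517 0.139 0.127]
top pt green_top 0.65 [360.4, 203.7] [ 0.452 -0.159  0.167]
side orange_leaf 0.5 [260.4, 170.5] 306 [[0.449, 0.101, 0.001], [0.508, 0.125, 0.128], [0.533, 0.528, 0.18]]
side orange_holder 0.8 [268.7, 205.9] 1843 [[0.467, 0.094, 0.002], [0.521, 0.122, 0.017], [0.583, 0.279, 0.178]]
side green_top 0.59 [225.6, 241.4] 1136 [[0.446, -0.2, 0.108], [0.47, -0.169, 0.144], [0.497, -0.124, 0.177]]
side pt orange_top 0.53 [248.7, 152.9] [ 0.429  0.547 -0.003]
side pt orange_holder 0.67 [271.1, 215.0] [0.536 0.106 0.032]
side pt green_top 0.64 [210.1, 223.3] [ 0.447 -0.174  0.176]
```

View pics/top.png

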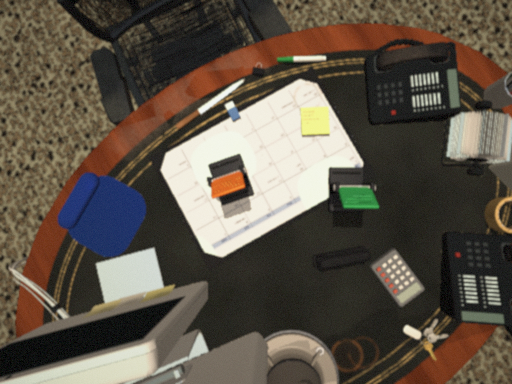

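View pics/side.png

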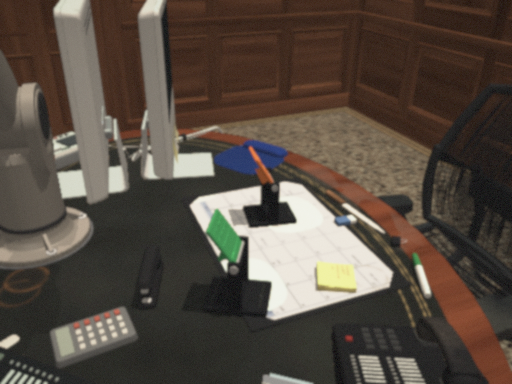

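Top view: orange stand at about (228,185), tipped towards the robot; green at (357,196). The monitors lie to the lower left. Side view: orange at (262,170) and green at (224,238), with clear space around the orange stand. Next I fit the board geometry.

```bash
cat >> h.py <<'E'
def board(c="top",lo=3,hi=18):
    im,d=bot.read_camera(c);h=cv2.cvtColor(im,cv2.COLOR_BGR2HSV)
    m=(h[...,0]>=lo)&(h[...,0]<=hi)&(h[...,1]>170)&(h[...,2]>100)
    P=cloud(c,m,d)
    k=(abs(P[:,0]-.52)<.1)&(abs(P[:,1]-.143)<.09)&(P[:,2]>.1)&(P[:,2]<.21);return im,d,P[k]
def plane(P):
    for _ in range(4):
        o=P.mean(0);n=np.linalg.svd(P-o)[2][2];r=(P-o)@n
        P=P[abs(r)<max(.003,1.5*r.std())]
    return o,n*np.sign(n[0]),len(P)
E
python3 - <<'E'
from h import *
for c in("top","side"):
    im,d,P=board(c);o,n,N=plane(P)
    print(c,N,o.round(3),n.round(3),"tilt",np.arcsin(n[2]).round(3),"yaw",np.arctan2(n[1],n[0]).round(3))
    print(np.percentile(P,[2,98],axis=0).round(3).tolist())
    if c=="top":
        im,d=bot.read_camera(c);A=cloud(c,d>0,d)
        k=(A[:,0]>.38)&(A[:,0]<.62)&(A[:,1]>.04)&(A[:,1]<.25)&(A[:,2]>.005)&(A[:,2]<.03);B=A[k]
        print("plate",cv2.minAreaRect(B[:,:2].astype(np.float32)*1000))
        T=P[P[:,2]>P[:,2].max()-.008];print("topedge",T.mean(0).round(3),T.min(0).round(3),T.max(0).round(3))
        k=(A[:,0]>0)&(A[:,0]<.6)&(A[:,1]>.2)&(A[:,1]<.6)&(A[:,2]>.1);B=A[k]
        print("obst",[(i,B[(B[:,0]//.1)==i].min(0).round(2).tolist(),B[(B[:,0]//.1)==i].max(0).round(2).tolist()) for i in range(6) if ((B[:,0]//.1)==i).any()])
s=bot.get_obs();print(s["q"],s["eef_pos"],s["tool_rot"],s["t"])
from scipy.spatial.transform import Rotation as Ro
q=s["tool_rot"];print(Ro.from_quat([q[1],q[2],q[3],q[0]]).as_matrix().round(3))
E
```

```text
top 525 [0.503 0.144 0.15 ] [0.812 0.262 0.522] tilt 0.549 yaw 0.313
[[0.478, 0.105, 0.113], [0.529, 0.18, 0.179]]
plate ((498.5850830078125, 143.97308349609375), (200.52159118652344, 225.10641479492188), 89.66087341308594)
topedge [0.486 0.137 0.176] [0.473 0.102 0.173] [0.501 0.175 0.181]
obst [(0, [0.06, 0.2, 0.1], [0.1, 0.39, 0.24]), (1, [0.1, 0.24, 0.1], [0.2, 0.6, 0.39]), (2, [0.2, 0.21, 0.1], [0.27, 0.49, 0.48]), (5, [0.51, 0.2, 0.11], [0.51, 0.2, 0.11])]
side 69 [0.509 0.119 0.145] [0.839 0.392 0.377] tilt 0.387 yaw 0.437
[[0.484, 0.1, 0.119], [0.526, 0.16, 0.18]]
[ 1.22488721  0.47699101  0.02240981  1.55539442 -0.01148933  1.10931182
 -0.08308524] [ 0.15901268 -0.65601586  0.4047165 ] [1.18546538e-05 9.92939787e-01 1.18619476e-01 2.27052418e-06] 0.85
[[ 0.972  0.236  0.   ]
 [ 0.236 -0.972 -0.   ]
 [ 0.     0.    -1.   ]]
```

```bash
python3 -m pendant '[[0,0,0,-0.04,-4.4],[0,0.0343,-0.0188,0,0],[0,0.0343,-0.0188,0,0],[0,0.0343,-0.0188,0,0],[0,0.0343,-0.0188,0,0],[0,0.0343,-0.0188,0,0],[0,0.0343,-0.0188,0,0],[0,0.0343,-0.0188,0,0],[0,0.0343,-0.0188,0,0],[0,0.0343,-0.0188,0,0]]' 60
python3 -m pendant '[[0,0.0199,-0.033,0,0],[0,0.0199,-0.033,0,0],[0,0.0199,-0.033,0,0],[0,0.0199,-0.033,0,0],[0,0.0199,-0.033,0,0],[0,0.0199,-0.033,0,0],[0,0.0199,-0.033,0,0],[0,0.0199,-0.033,0,0],[0,0,0,0,0],[0,0,0,0,0]]'
```

```text
t: 1.68
eef_pos: [0.4011, -0.398, 0.445]
tool_rot: [0.0, 0.988, 0.157, 0.0]
contact_force: [1.1, 0.1, -0.2]
gripper_width: 0.001
grasp_force: 0.0
t: 2.52
eef_pos: [0.4703, -0.0969, 0.445]
tool_rot: [0.0, 0.987, 0.159, 0.0]
contact_force: [-0.6, -0.8, 0.2]
gripper_width: 0.004
grasp_force: 0.0
```

Tracking is accurate. Now to the front of the orange board, then down.

```bash
python3 -m pendant '[[0,0.008,-0.0368,0,0],[0,0.008,-0.0368,0,0],[0,0.008,-0.0368,0,0],[0,0.008,-0.0368,0,0],[0,0.008,-0.0368,0,0],[0,0.008,-0.0368,0,0],[0,0,0,0,0],[0,0,0,0.03,0],[0,0,0,0.03,0],[0,0,0,0,0]]'
python3 - <<'E'
from h import *
im,d=bot.read_camera("side");i2,d2=bot.read_camera("top")
cv2.imwrite("pics/b.png",np.hstack([cv2.resize(im[90:240,180:330],(390,390)),cv2.resize(i2[120:270,160:310],(390,390))]))
E
```

```text
t: 3.35
eef_pos: [0.4459, 0.1231, 0.3803]
tool_rot: [0.001, 0.988, 0.156, -0.004]
contact_force: [-0.9, -0.3, -1.1]
gripper_width: 0.004
grasp_force: 0.0
```

View pics/b.png

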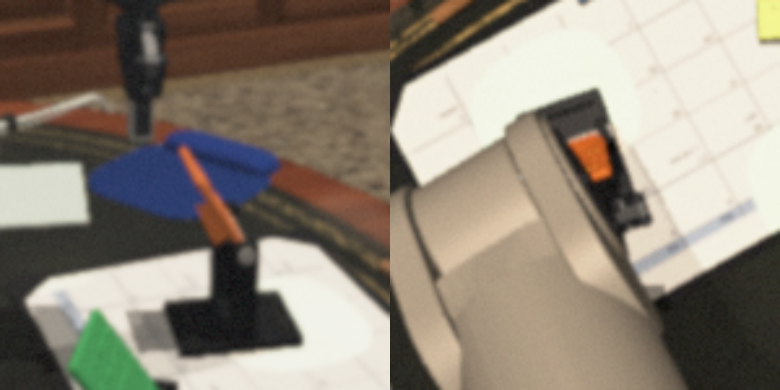

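Crop: the closed fingers (140,135) hang in front of and above the top edge of the orange board (183,150), with a gap. Now down and push most of the way.

```bash
python3 -m pendant '[[0,0,0,0.028,0],[0,0,0,0.028,0],[0,0,0,0,0],[0,0,0,0,0]]'
python3 -m pendant '[[0,0.011,0,0,0],[0,0.011,0,0,0],[0,0.011,0,0,0],[0,0.011,0,0,0],[0,0.011,0,0,0],[0,0,0,0,0],[0,0,0,0,0],[0,0,0,0,0]]'
cat > look.py <<'E'
from h import *
import sys
im,d,P=board("side");i2,d2,Q=board("top")
for P in(P,Q):
    if len(P)>20:
        o,n,N=plane(P);print(N,o.round(3),n.round(3),"tilt",np.arcsin(n[2]).round(3),"yaw",np.arctan2(n[1],n[0]).round(3),"ztop",np.percentile(P[:,2],97).round(4))
s=bot.get_obs();p=s["eef_pos"];print("pb",p@[.952,.308,0],p)
cv2.imwrite("pics/%s.png"%sys.argv[1],np.hstack([cv2.resize(im[90:240,180:330],(390,390)),cv2.resize(i2[120:270,160:310],(390,390))]))
E
python3 look.py c
```

```text
t: 3.78
eef_pos: [0.4477, 0.1251, 0.3296]
tool_rot: [0.0, 0.988, 0.156, -0.0]
contact_force: [-0.4, 0.7, -0.5]
gripper_width: 0.0
grasp_force: 0.0
t: 4.45
eef_pos: [0.4997, 0.1427, 0.3287]
tool_rot: [-0.0, 0.988, 0.157, 0.0]
contact_force: [0.0, 0.3, 0.1]
gripper_width: -0.002
grasp_force: 0.0
110 [0.525 0.125 0.153] [0.916 0.388 0.103] tilt 0.103 yaw 0.401 ztop 0.1887
pb 0.5192974383879645 [0.49937343 0.14251278 0.32868316]
```

View pics/c.png

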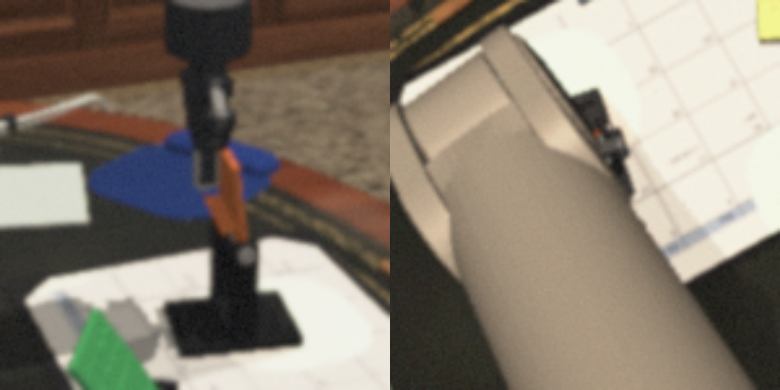

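The board is nearly upright: in the crop it runs from (229,152) to (242,230), about 0.15 rad left, which matches the predicted 12 mm of travel. I'll push 11 mm more, then back off and look.

```bash
python3 -m pendant '[[0,0.006,0,0,0],[0,0.005,0,0,0],[0,0,0,0,0],[0,0,0,0,0]]'
python3 -m pendant '[[0,-0.02,0,0,0],[0,-0.035,0,0,0],[0,-0.005,0,-0.041,0],[0,0,0.04,-0.041,0],[0,0,0.04,0,0],[0,0,0.04,0,0],[0,0,0.04,0,0],[0,0,0.04,0,0],[0,0,0.04,0,0],[0,0,0.04,0,0],[0,0,0,0,0],[0,0,0,0,0]]'
python3 look.py d
```

```text
t: 4.88
eef_pos: [0.5104, 0.1461, 0.3287]
tool_rot: [-0.0, 0.988, 0.157, 0.0]
contact_force: [0.6, -0.8, 0.4]
gripper_width: 0.001
grasp_force: 0.0
t: 5.88
eef_pos: [0.5364, -0.1313, 0.3991]
tool_rot: [0.0, 0.988, 0.154, -0.0]
contact_force: [-1.0, 0.4, -0.0]
gripper_width: 0.003
grasp_force: 0.0
226 [0.52  0.148 0.163] [ 0.942  0.31  -0.128] tilt -0.128 yaw 0.318 ztop 0.1904
pb 0.47107452847340386 [ 0.5361308  -0.12766881  0.39938199]
```

View pics/d.png

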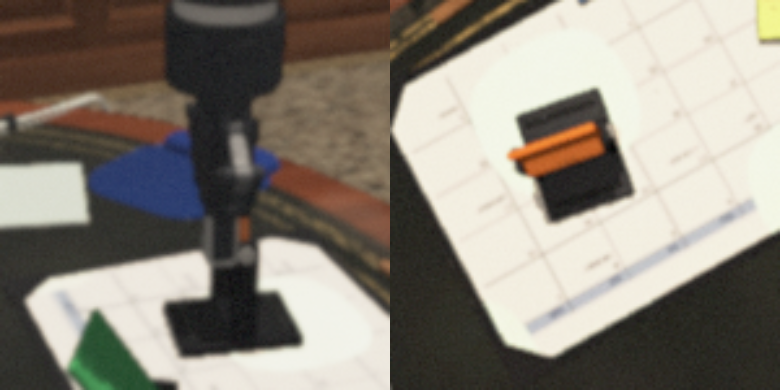

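The top view shows the board standing; the arm blocks the side view. I'll move clear and measure.

```bash
python3 -m pendant '[[0,0,0.04,-0.01,0],[0,0,0.04,0,0],[0,0,0.04,0,0],[0,0,0.04,0,0],[0,0,0.04,0,0],[0,0,0.04,0,0],[0,0,0.04,0,0],[0,0,0.04,0,0],[0,0,0.04,0,0],[0,0,0,0,0],[0,0,0,0,0]]'
python3 look.py e
python3 - <<'E'
from h import *
# refine: top-edge strip and back-projected overlay of candidate angles in side view
H=np.array([.525,.151,.105]);b=np.array([.952,.308,0]);e=np.array([-.308,.952,0]);z=np.array([0,0,1.])
im,d,P=board("top");
X=np.c_[(P-H)@b,(P-H)@e,P[:,2]-.105]
for lo in np.arange(.03,.095,.01):
    k=(X[:,2]>=lo)&(X[:,2]<lo+.01);print(lo.round(3),k.sum(),np.percentile(X[k,0],[5,50,95]).round(4) if k.any() else "")
for c in("top","side"):
    for r in bot.pinpoint("orange_top",c)[:1]+bot.pinpoint("orange_holder",c)[:1]: print(c,r["score"],r["at"])
    m=bot.camera_model(c)
    for th in(-.1,0,.1):
        p=H+.085*(np.cos(th)*z-np.sin(th)*b);q=np.array(m["intrinsics"])@(np.array(m["R"])@p+m["t"]);print(c,th,(q[:2]/q[2]).round(1))
im,_=bot.read_camera("side")
cv2.imwrite("pics/f.png",cv2.resize(im[140:230,215:315],(800,600)[:1]+(600,),interpolation=cv2.INTER_CUBIC))
E
```

```text
t: 6.9
eef_pos: [0.648, -0.4715, 0.4078]
tool_rot: [-0.001, 0.988, 0.156, -0.0]
contact_force: [0.8, 1.5, -0.0]
gripper_width: -0.0
grasp_force: 0.0
141 [0.527 0.132 0.157] [ 0.938  0.347 -0.007] tilt -0.007 yaw 0.354 ztop 0.1901
222 [0.52  0.148 0.163] [ 0.942  0.316 -0.114] tilt -0.115 yaw 0.324 ztop 0.1906
pb 0.4733200980023744 [ 0.64870798 -0.46834382  0.40929702]
0.03 12 [-0.005  -0.0048 -0.0045]
0.04 12 [-0.0052 -0.0049 -0.0048]
0.05 12 [-0.0055 -0.0051 -0.0049]
0.06 14 [-0.0058 -0.0056 -0.0051]
0.07 15 [-0.0059 -0.0056 -0.0006]
0.08 121 [-0.0058 -0.0023  0.0016]
0.09 0 
top 0.95 [223.5, 171.7]
top 0.92 [230.1, 178.7]
top -0.1 [220.2 169.9]
top 0 [221.4 173.4]
top 0.1 [222.6 177. ]
side 0.8 [266.9, 144.3]
side 0.59 [272.0, 215.7]
side -0.1 [273.2 146.5]
side 0 [269.7 146.6]
side 0.1 [266.1 147. ]
```

View pics/f.png

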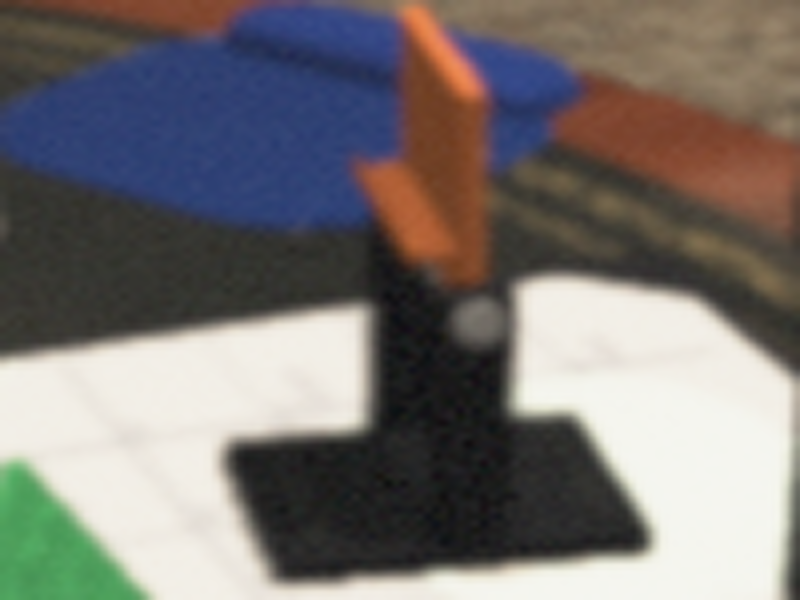

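The board is within about 0.03 rad of upright: its front face stays within 1 mm over 30 mm of height, and the picture agrees. The green board was not touched and the arm is clear.

```bash
python3 -c "
from station import bot
print(bot.hand_in())"
```

```text
the job is handed in; nothing more can be done
None
```

I folded the orange board up to within about 0.03 rad of upright and let go of it; it stayed there with the arm clear, I left the green board alone, and the job is handed in at about 7 s (result not reported).

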